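Roll a pipe stub into the V-block and butt it against its foot plate

TASK

Get the pipe stub ready for tacking: without taking it between the fingers or lifting it, roll it from the side across the fixture plate until it drops into the V-block beside the plate, then gently push on its near end until its other end butts against the upright foot plate at the end of the V-block. Leave it lying in the V-block and leave the other things where they are.

Things in the scene. Friction and masses are not known exactly. Their poses are not given: they have to be found in the camera images.
- stub: the work: a plain steel pipe stub, 42.4 mm outside diameter, 150 mm long, about 0.5 kg, lying on its side on the dark fixture plate. Origin on its axis, half-way along; its x axis runs along its length and starts within 0.15 rad of the fixture's x axis; y and z turn with it as it rolls. It rolls freely on the plate and stops soon after it is let go.
- stub_near (a point): point on the stub's axis, 35 mm from its middle towards the end nearer the robot (40 mm from that end); axes as the stub's
- stub_far (a point): point on the stub's axis, 35 mm from its middle towards the far end; axes as the stub's
- fixture: the tacking fixture, fixed to the bench, origin at bench height. x runs along the V-groove, away from the robot; y points from the V-block to the plate. Dark steel fixture plate, flat top 38 mm above the bench, from x -160 to 150 mm, y -95 to 230 mm. The V-block stands along its y = -95 mm edge, so the stub is rolled towards -y.
- vee (a point): point on the axis of a stub seated in the V-block: fixture x 0, y -125 mm, 50 mm above the bench; axes as the fixture's. Bright steel block from x -105 to 75 mm, 60 mm wide, its top level with the plate, with a 90 degree groove along x, 36 mm wide, 18 mm deep; the stub drops 9 mm into it and slides along it under a few newtons. Beyond the block the surface falls to the bench.
- foot_face (a point): centre of the near face of the foot plate, upright across the far end of the groove: fixture x 85 mm, y -125 mm, 50 mm above the bench; axes as the fixture's. Aluminium flat 50 mm wide, 8 mm thick, reaching 90 mm above the bench, bolted to a blue angle; its bolt heads are clear of the stub. With the stub home, the stub's centre is 75 mm before this point.
- offcut: bystander: short pipe offcut, 42 mm diameter, 55 mm tall, standing on end on the fixture plate; origin at the centre of its foot
- sleeve: bystander: hexagonal aluminium sleeve 34 mm across, 50 mm tall, standing on the fixture plate; origin at the centre of its foot
- bracket: bystander: aluminium flat 120 x 40 x 8 mm lying on the bench beyond the V-block, with a hexagonal post to 93 mm height; origin at the middle of the underside of the flat
- washer: bystander: steel washer 50 mm across, 5 mm thick, flat on the bench; origin at the centre of its underside
- bin_long: bystander: orange bin of bolts, 160 x 80 x 60 mm, on the bench to one side; origin at the centre of its underside
- bin_square: bystander: yellow bin of bolts, 105 x 90 x 60 mm, on the bench to one side; origin at the centre of its underside
- spanner_a: bystander: steel spanner 190 mm long, flat on the bench; origin under its middle
- spanner_b: bystander: steel spanner 160 mm long, flat on the bench; origin under its middle
Things that resemble listed ones, but are neither listed nor needed, are in the scene too. What is meant by the stub is not brown, and is the larger of those in its own colour.

How it is judged:
On the way, in this order (a step that is already met when the one before it is completed fails the run):
1. the stub rolls on the plate: it has turned about its own axis by more than 60 degrees while lying on the plate, short of the V-block (angle between stub's own z axis and vertical above 1.05 rad and z of stub in the frame of fixture between 0.056 and 0.065 m and y of stub in the frame of fixture above -0.095 m), for 0.05 s.
2. the stub lies down in the groove of the V-block (y of stub in the frame of vee between -0.004 and 0.004 m and z of stub in the frame of vee between -0.003 and 0.003 m and angle between the x axis of stub and the x axis of fixture, either way round below 0.05 rad), for 0.2 s.
At the end, for the whole second after the job is handed in: The stub lies still, seated in the groove of the V-block (its axis within 3 mm of the groove's axis sideways, 2.5 mm in height and 0.04 rad in direction), with its far end within 2.5 mm of the foot plate (y of stub in the frame of vee between -0.003 and 0.003 m and z of stub in the frame of vee between -0.0025 and 0.0025 m and angle between the x axis of stub and the x axis of fixture, either way round below 0.04 rad and x of stub in the frame of foot_face between -0.0775 and -0.072 m and linear speed of stub below 0.01 m/s); the robot touches nothing.
It fails at once if the stub is taken between the fingers: the grasp point comes within 25 mm of the stub's axis, at its middle or 35 mm either side of it (distance between the grasp point and stub below 0.025 m or distance between the grasp point and stub_near below 0.025 m or distance between the grasp point and stub_far below 0.025 m).
It fails at once if the stub is lifted: its centre more than 8 mm above where it lies on the plate, or one end raised (tilted by more than 0.2 rad) (z of stub in the frame of fixture above 0.0672 m or angle between stub's own x axis and vertical below 1.37 rad or angle between stub's own x axis and vertical above 1.77 rad).
It fails at once if the stub falls off the fixture (z of stub in the frame of fixture below 0.04 m).
It fails at once if the stub is shoved hard: the fingers press on it with more than 50 N (contact force between the fingers and stub above 50 N).
It fails at once if a bystander is moved by more than 15 mm (distance of any of offcut, sleeve, bracket, washer, bin_long, bin_square, spanner_a, spanner_b from where it was at the start of the episode above 0.015 m).
It also fails if it takes over 69 s, if anything falls off the work surface, if the arm or the gripper's body presses on something with over 40 N, if the wrist force passes 120 N, or if a joint passes its speed limit or range.

ROBOT

A 7-joint arm with a two-finger parallel gripper is mounted at the origin on the work surface. World frame = base frame: x ahead of the robot, y to its left, z up, the work surface at z = 0. Lengths are in m, angles in rad, forces in N, time in s.
With the tool pointing down it reaches from about 0.425 to 0.875 m from the base axis. Payload 4.7 kg.
Tool frame: the origin (TCP) lies where the fingers leave the gripper's body, on its centre line; the fingertips stand 70 mm ahead of it and the grasp point (between the pads) lies 51 mm ahead of it; z points along the fingers, y is the line along which they close (so a half turn about z gives the same grasp; the last joint's range is limited). The gripper opens to 87 mm and grips with 3 to 60 N. Pads are 19 mm wide; open, the fingers measure 117 mm over their backs; the gripper's body (75 mm by 190 mm) begins 51 mm behind the grasp point.
Start: joints at [1.261, 0.321, -0.07, 1.45, 0.023, 1.371, -0.057], TCP at [0.207, -0.616, 0.292] pointing down, gripper open.
Joint ranges: [-2.86, 2.86], [-0.3, 2.09], [-1.38, 1.24], [0.06, 2.45], [-1.56, 4.7], [0.09, 2.05], [-2.69, 2.69]. Speed limits (rad/s): [2.57, 2.57, 3.14, 3.14, 3.14, 3.14, 3.14].

INTERFACE

Orientations are given as a rotation vector (axis times angle).
In Python, from bench import get_state, get_image, get_calibration, close_job gives the robot as it stands.
- The arm moves only by the tool send_rows, never from a script. Its argument "rows" is a list of rows, each an object of numbers: "hand": the finger opening in mm, from 0 to 87; "x", "y", "z": the shift along the world's x, y, z in mm; "roll": the turn about the world's z in degrees. A call has 1 to 10 rows; each row shifts and turns the commanded pose from where the row before left it; what a row does not reach is not made up. A row lasts 1/10 s, in which the tool goes at most 50 mm and 8.59 degrees, less where a joint would pass 70% of its speed; a pose out of reach is approached as far as the arm can. A call is refused whole if a number of a shift passes 50 or a number of a turn 8.59, either way. A call with a gripper value outside its range is refused whole. The fingers move at their own pace and stop on an object; "force" is the grip in N (left out, the last holds). Time passes only in rows, so rows that do not move let the fingers close. It gives the time, the measured TCP pose, the force, the opening and the grip force at its end, in the units of the state.
- get_state(): the state, without advancing time (a new reading comes with each control period).
- get_image(name): name is "scene" or "top" or "wrist"; returns the picture (400x640x3 uint8, blue, green, red); there is no depth.
- get_calibration(name): a dict with "mtx" (3x3 intrinsics, pixels), "world_from_camera" (4x4, takes a point from camera to world coordinates). Camera axes: x right, y down, z forward; pixel columns grow to the right and rows downward; lengths in m; the calibration is good to about 2 mm. A picture is of the moment at which its call begins: read the wrist's pose just before it. get_calibration takes no time and is no camera call; for the wrist camera it gives the pose at the moment of the call.
- close_job(): hands the job in; it is judged then, once.
The state is a dict: "time": time; "joint_positions": joint angles; "qd": joint speeds; "joint_torque": joint torques, N m; "position": TCP position; "tool_rot": TCP orientation; "ft_force": force on the tool from outside, world axes, zero at the start; "torque": the same for the moment, N m; "grip_width": opening from 0.0 (shut) to 1.0 (fully open); "grip_force": force on a finger pad.
Only numpy, scipy, OpenCV 4.12 (cv2) and the standard library are available. Lean on these libraries where they do the work, as an engineer would, in place of code of your own. Each camera call takes 0.05 s, during which the arm holds its last target. There are 200 camera calls.

## Working session

There is one attempt and no reset: what is moved stays moved. The work goes in short steps, Python scripts to look and compute and a tool call to move; the robot and the scene stay as the last step left them, time stands still between calls to the robot, and variables do not carry over. Pictures are saved under pics/ and viewed, at most 10 in all, crops included, and the job is handed in when it is done.

Besides the shell and the picture viewer there is one more tool, called after ">>>" as name(argument=value, ...), one argument or row to a line, values as JSON. send_rows: Moves the arm, as the interface text tells. Its arguments: {"type":"object","properties":{"rows":{"type":"array","items":{"type":"object","properties":{"hand":{"type":"number"},"x":{"type":"number"},"y":{"type":"number"},"z":{"type":"number"},"roll":{"type":"number"}}}},"force":{"type":"number"}},"required":["rows"]}

```bash
mkdir -p pics; python3 - <<'E'
from bench import *
import cv2
s=get_state();print(s)
for n in("scene","top"):
    cv2.imwrite(f"pics/{n}0.png",get_image(n));c=get_calibration(n);print(n,c["mtx"].tolist(),c["world_from_camera"].round(4).tolist())
E
```

```text
{'time': 0.0, 'joint_positions': array([ 1.26110559,  0.32185971, -0.07011722,  1.4516728 ,  0.02259969,
        1.37078641, -0.05693378]), 'qd': array([ 7.29497531e-05, -2.46737205e-03,  1.12914610e-03,  4.73822239e-04,
        7.67153478e-04, -5.87590670e-04,  1.34572830e-03]), 'joint_torque': array([-3.89510287e-04, -4.91285419e+01, -4.03964818e-01, -3.12524843e+01,
       -6.36920985e-02,  4.38659429e-02,  2.01339521e-04]), 'position': array([ 0.20665099, -0.61583614,  0.2911389 ]), 'tool_rot': array([-3.09863224e+00, -5.06127216e-01,  6.24500536e-04]), 'ft_force': array([ 0.5288132 , -0.31312212,  0.51143188]), 'torque': array([-0.01177793,  0.00730359,  0.01494788]), 'grip_force': 0.0, 'grip_width': 0.999241206507437}
scene [[411.0800714893913, 0.0, 315.5657558180454], [0.0, 411.0800714893913, 199.42267301653212], [0.0, 0.0, 1.0]] [[-0.8075, 0.3285, -0.49, 1.1148], [0.5897, 0.471, -0.656, 0.7735], [0.0153, -0.8187, -0.574, 0.7667], [0.0, 0.0, 0.0, 1.0]]
top [[446.68174420938954, 0.0, 322.5024638102628], [0.0, 446.68174420938954, 195.49143704283983], [0.0, 0.0, 1.0]] [[0.0191, -0.9951, 0.0965, 0.3878], [-0.9998, -0.0186, 0.0061, -0.0064], [-0.0043, -0.0966, -0.9953, 1.2781], [0.0, 0.0, 0.0, 1.0]]
```

View pics/top0.png

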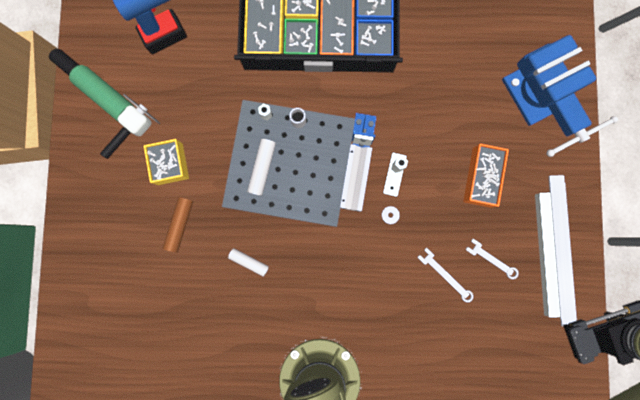

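View pics/scene0.png

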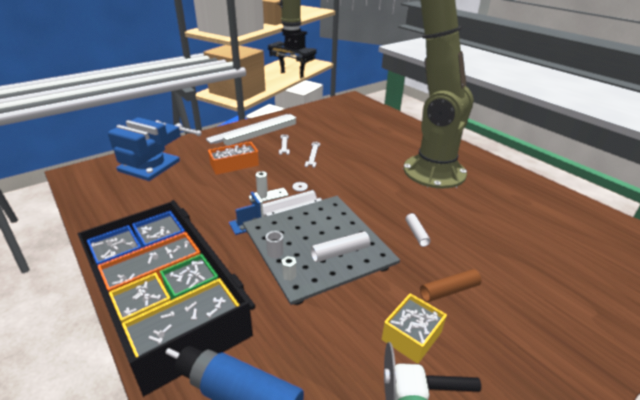

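```bash
python3 - <<'E'
import cv2
a=cv2.imread("pics/top0.png")
cv2.imwrite("pics/crop1.png",cv2.resize(a[92:232,212:412],None,fx=4,fy=4,interpolation=cv2.INTER_CUBIC))
a=cv2.imread("pics/scene0.png")
cv2.imwrite("pics/crop2.png",cv2.resize(a[160:310,225:425],None,fx=4,fy=4,interpolation=cv2.INTER_CUBIC))
E
```

```text
(no output)
```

View pics/crop1.png

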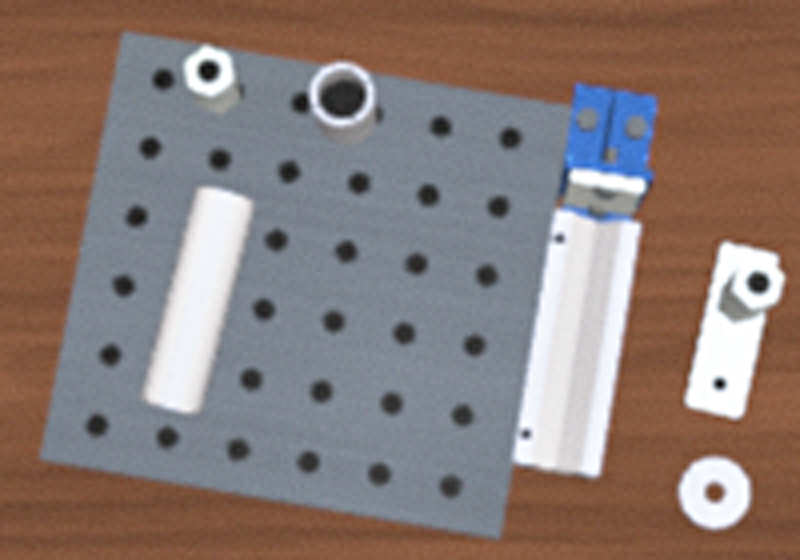

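View pics/crop2.png

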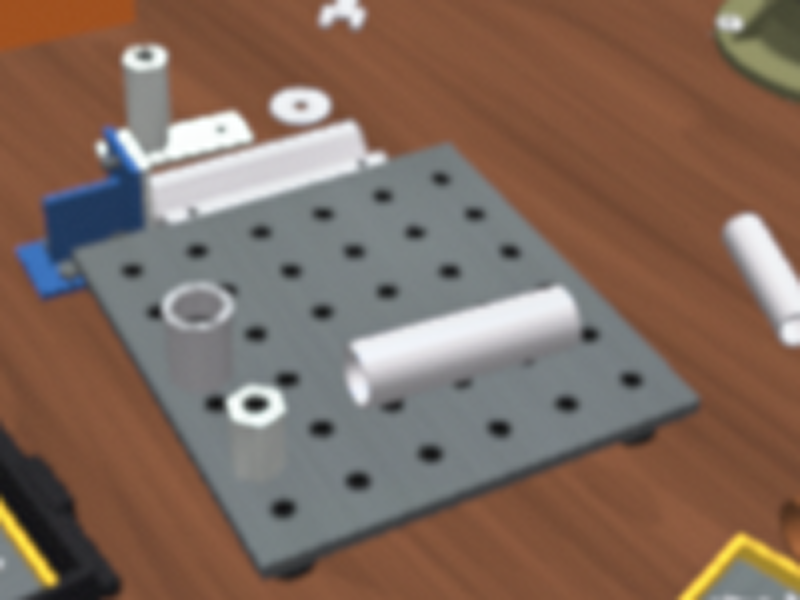

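```bash
cat > h.py <<'E'
import numpy as np
from bench import *
from scipy.optimize import least_squares
C={n:get_calibration(n) for n in("scene","top")}
OFF={"top":(212,92),"scene":(225,160)}
def px(n,uv): return (np.array(uv)+.5)/4-.5+np.array(OFF[n])
def proj(n,P):
    P=np.atleast_2d(P);T=np.linalg.inv(C[n]["world_from_camera"])
    q=(P@T[:3,:3].T+T[:3,3])@C[n]["mtx"].T
    return q[:,:2]/q[:,2:]
def fix(p,F): # fixture pts -> world, F=(x,y,yaw)
    c,s=np.cos(F[2]),np.sin(F[2]);p=np.atleast_2d(p)
    return np.c_[F[0]+c*p[:,0]-s*p[:,1],F[1]+s*p[:,0]+c*p[:,1],p[:,2]]
def inv(P,F):
    c,s=np.cos(F[2]),np.sin(F[2]);d=np.atleast_2d(P)-[F[0],F[1],0]
    return np.c_[c*d[:,0]+s*d[:,1],-s*d[:,0]+c*d[:,1],d[:,2]]
E
python3 - <<'E'
from h import *
K=np.array([[.15,.23],[-.16,.23],[-.16,-.095],[.15,-.095]])
o={"top":px("top",[(122,31),(40,459),(500,538),(572,104)]),"scene":px("scene",[(265,572),(698,403),(448,146),(75,252)])}
def r(v):
    W=fix(np.c_[K,np.full(4,v[3])],v); return np.concatenate([(proj(n,W)-o[n]).ravel() for n in o])
s=least_squares(r,[.55,0,-.19,.04]);F=s.x;print("fixture x y yaw ztop",F.round(4),r(F).round(1))
# stub axis ends, two views
e={"top":px("top",[(225,196),(172,408)]),"scene":px("scene",[(359,373),(567,315)])}
def g(v):
    return np.concatenate([(proj(n,v.reshape(2,3))-e[n]).ravel() for n in e])
t=least_squares(g,[.6,.1,.06,.45,.1,.06]).x.reshape(2,3)
print("stub ends far,near",t.round(4),"len",np.linalg.norm(t[0]-t[1]),"in fixture",inv(t,F).round(4),g(t.ravel()).round(1))
for nm,p in(("vee",(0,-.125,.05)),("foot",(.085,-.125,.05))):print(nm,fix(p,F).round(4),{n:proj(n,fix(p,F)).round(1) for n in C})
# bystanders tops from top view
def ray(n,uv,z):
    T=C[n]["world_from_camera"];d=T[:3,:3]@np.linalg.inv(C[n]["mtx"])@[*uv,1];return T[:3,3]+d*(z-T[2,3])/d[2]
for nm,uv,z in(("sleeve",(208,70),.088),("offcut",(343,96),.093),("post",(757,283),.093)):print(nm,inv(ray("top",px("top",uv),z),F).round(3))
np.save("F.npy",F)
E
```

```text
fixture x y yaw ztop [ 0.5967  0.0306 -0.1495  0.0356] [ 0.1  0.2  0.1 -0.1 -0.  -0.3 -0.   0.5 -0.5 -0.1  1.  -0.2  0.2 -0.3
 -0.8  0.6]
stub ends far,near [[0.6548 0.1558 0.0625]
 [0.5074 0.1876 0.06  ]] len 0.15088825915952558 in fixture [[ 0.0388  0.1324  0.0625]
 [-0.1117  0.1419  0.06  ]] [-0.2  0.2 -0.1  0.1 -0.3 -0.  -0.1 -0. ]
vee [[ 0.5781 -0.093   0.05  ]] {'scene': array([[286.3, 200.2]]), 'top': array([[356.9, 170.6]])}
foot [[ 0.6622 -0.1056  0.05  ]] {'scene': array([[259.9, 207.6]]), 'top': array([[361.8, 140.9]])}
sleeve [[0.119 0.155 0.088]]
offcut [[0.115 0.06  0.093]]
post [[ 0.035 -0.236  0.093]]
```

Crops: the plate corners are clear. The candidates are the white pipe on the plate at top (262,167), the short white pipe on the bench at (248,262) and the brown bar at (178,225). The one on the plate is the stub: it isn't brown, it's the larger white one, and it measures 151 mm long at z≈0.061, both as expected. The offcut and sleeve stand along the plate's far edge, clear of the rolling path.

>>> send_rows(
  rows=[
    {"hand": 87,"x": 34,"y": 27,"roll": 6.3},
    {"x": 34,"y": 27,"roll": 6.3},
    {"x": 34,"y": 27,"roll": 6.3},
    {"x": 34,"y": 27,"roll": 6.3},
    {"x": 34,"y": 27,"roll": 6.3},
    {"x": 34,"y": 27,"roll": 6.3},
    {"x": 34,"y": 27,"roll": 6.3},
    {"x": 34,"y": 27,"roll": 6.3},
    {"x": 34,"y": 27,"roll": 6.3},
    {"x": 34,"y": 27,"roll": 6.3},
  ],
)

```text
schema error: expected keys hand, x, y, z, roll
```

>>> send_rows(
  rows=[
    {"x": 5,"y": 45},
    {"x": 5,"y": 45},
    {"x": 5,"y": 45},
    {"x": 5,"y": 45},
    {"x": 5,"y": 45},
    {"x": 5,"y": 45},
    {"x": 5,"y": 45},
    {"x": 5,"y": 45},
    {"x": 5,"y": 45},
    {"x": 5,"y": 45},
  ],
)

```text
schema error: expected keys hand, x, y, z, roll
```

>>> send_rows(
  rows=[
    {"hand": 87,"x": 34,"y": 27,"z": 0,"roll": 6.3},
    {"hand": 87,"x": 34,"y": 27,"z": 0,"roll": 6.3},
    {"hand": 87,"x": 34,"y": 27,"z": 0,"roll": 6.3},
    {"hand": 87,"x": 34,"y": 27,"z": 0,"roll": 6.3},
    {"hand": 87,"x": 34,"y": 27,"z": 0,"roll": 6.3},
    {"hand": 87,"x": 34,"y": 27,"z": 0,"roll": 6.3},
    {"hand": 87,"x": 34,"y": 27,"z": 0,"roll": 6.3},
    {"hand": 87,"x": 34,"y": 27,"z": 0,"roll": 6.3},
    {"hand": 87,"x": 34,"y": 27,"z": 0,"roll": 6.3},
    {"hand": 87,"x": 34,"y": 27,"z": 0,"roll": 6.3},
  ],
)

```text
time: 1.1
position: [0.5477, -0.345, 0.2919]
tool_rot: [-2.374, -2.057, 0.0]
ft_force: [0.4, -0.6, 0.8]
grip_width: 0.998
grip_force: 0.0
```

>>> send_rows(
  rows=[
    {"hand": 87,"x": 5,"y": 45,"z": 0,"roll": 0},
    {"hand": 87,"x": 5,"y": 45,"z": 0,"roll": 0},
    {"hand": 87,"x": 5,"y": 45,"z": 0,"roll": 0},
    {"hand": 87,"x": 5,"y": 45,"z": 0,"roll": 0},
    {"hand": 87,"x": 5,"y": 45,"z": 0,"roll": 0},
    {"hand": 87,"x": 5,"y": 45,"z": 0,"roll": 0},
    {"hand": 87,"x": 5,"y": 45,"z": 0,"roll": 0},
    {"hand": 87,"x": 5,"y": 45,"z": 0,"roll": 0},
    {"hand": 87,"x": 5,"y": 45,"z": 0,"roll": 0},
    {"hand": 87,"x": 5,"y": 45,"z": 0,"roll": 0},
  ],
)

```text
time: 2.1
position: [0.5966, 0.1053, 0.292]
tool_rot: [2.379, 2.051, -0.001]
ft_force: [0.5, -0.6, 0.3]
grip_width: 0.996
grip_force: 0.0
```

>>> send_rows(
  rows=[
    {"hand": 87,"x": 0,"y": 42,"z": 0,"roll": 0},
    {"hand": 87,"x": 0,"y": 42,"z": 0,"roll": 0},
    {"hand": 87,"x": -2,"y": 41,"z": 0,"roll": 0},
    {"hand": 87,"x": 0,"y": 0,"z": -40,"roll": 0},
    {"hand": 87,"x": 0,"y": 0,"z": -40,"roll": 0},
    {"hand": 87,"x": 0,"y": 0,"z": -40,"roll": 0},
    {"hand": 87,"x": 0,"y": 0,"z": -30,"roll": 0},
    {"hand": 87,"x": 0,"y": 0,"z": -15,"roll": 0},
    {"hand": 87,"x": 0,"y": 0,"z": -10,"roll": 0},
    {"hand": 87,"x": 0,"y": 0,"z": 0,"roll": 0},
  ],
)

```text
time: 3.1
position: [0.5946, 0.2287, 0.1167]
tool_rot: [-2.379, -2.051, 0.001]
ft_force: [-0.5, -0.3, 0.1]
grip_width: 1.0
grip_force: 0.0
```

```bash
python3 - <<'E'
from bench import *
import cv2
cv2.imwrite("pics/scene1.png",cv2.resize(get_image("scene")[140:320,200:440],None,fx=3,fy=3,interpolation=cv2.INTER_CUBIC))
E
```

```text
(no output)
```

View pics/scene1.png

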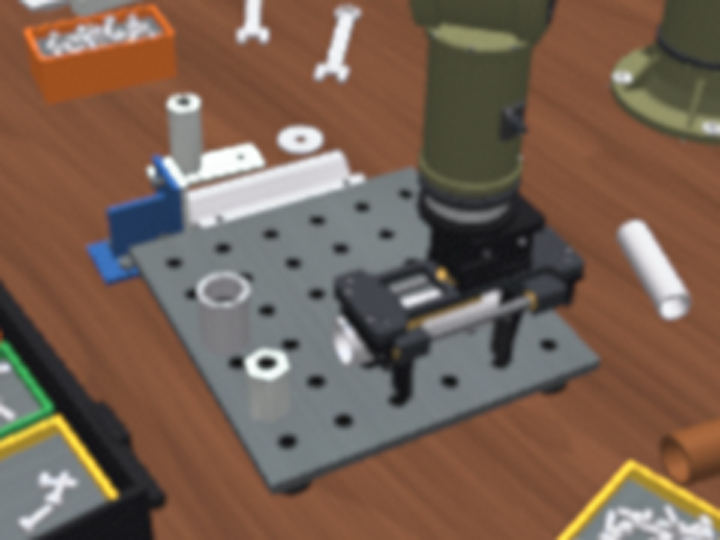

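The picture shows both fingers beside the stub on its +y side, clear of it (the stub's far face is at crop (345,345)). Next I'll roll it toward -y.

>>> send_rows(
  rows=[
    {"hand": 87,"x": -1.2,"y": -7.9,"z": 0,"roll": 0},
    {"hand": 87,"x": -1.2,"y": -7.9,"z": 0,"roll": 0},
    {"hand": 87,"x": -0.6,"y": -4,"z": 0,"roll": 0},
    {"hand": 87,"x": -0.6,"y": -4,"z": 0,"roll": 0},
    {"hand": 87,"x": -0.6,"y": -4,"z": 0,"roll": 0},
    {"hand": 87,"x": -0.6,"y": -4,"z": 0,"roll": 0},
    {"hand": 87,"x": -0.6,"y": -4,"z": 0,"roll": 0},
    {"hand": 87,"x": -0.9,"y": -6,"z": 0,"roll": 0},
    {"hand": 87,"x": -0.9,"y": -6,"z": 0,"roll": 0},
    {"hand": 87,"x": -0.9,"y": -6,"z": 0,"roll": 0},
  ],
)

```text
time: 4.15
position: [0.5866, 0.1743, 0.1172]
tool_rot: [2.379, 2.052, -0.001]
ft_force: [0.1, 0.3, -0.2]
grip_width: 1.0
grip_force: 0.1
```

>>> send_rows(
  rows=[
    {"hand": 87,"x": -0.9,"y": -6,"z": 0,"roll": 0},
    {"hand": 87,"x": -0.9,"y": -6,"z": 0,"roll": 0},
    {"hand": 87,"x": -0.9,"y": -6,"z": 0,"roll": 0},
    {"hand": 87,"x": -0.9,"y": -6,"z": 0,"roll": 0},
    {"hand": 87,"x": -0.9,"y": -6,"z": 0,"roll": 0},
    {"hand": 87,"x": -0.9,"y": -6,"z": 0,"roll": 0},
    {"hand": 87,"x": -0.9,"y": -6,"z": 0,"roll": 0},
    {"hand": 87,"x": -0.9,"y": -6,"z": 0,"roll": 0},
    {"hand": 87,"x": -0.9,"y": -6,"z": 0,"roll": 0},
    {"hand": 87,"x": -0.9,"y": -6,"z": 0,"roll": 0},
  ],
)

```text
time: 5.15
position: [0.5776, 0.1145, 0.1173]
tool_rot: [2.379, 2.052, 0.0]
ft_force: [-0.2, 0.5, 0.5]
grip_width: 0.997
grip_force: 0.1
```

>>> send_rows(
  rows=[
    {"hand": 87,"x": -0.9,"y": -6,"z": 0,"roll": 0},
    {"hand": 87,"x": -0.9,"y": -6,"z": 0,"roll": 0},
    {"hand": 87,"x": -0.9,"y": -6,"z": 0,"roll": 0},
    {"hand": 87,"x": -0.9,"y": -6,"z": 0,"roll": 0},
    {"hand": 87,"x": -0.9,"y": -6,"z": 0,"roll": 0},
    {"hand": 87,"x": -0.9,"y": -6,"z": 0,"roll": 0},
    {"hand": 87,"x": -0.9,"y": -6,"z": 0,"roll": 0},
    {"hand": 87,"x": -0.9,"y": -6,"z": 0,"roll": 0},
    {"hand": 87,"x": -0.6,"y": -4,"z": 0,"roll": 0},
    {"hand": 87,"x": -0.3,"y": -2,"z": 0,"roll": 0},
  ],
)

```text
time: 6.15
position: [0.5695, 0.0602, 0.1172]
tool_rot: [2.379, 2.051, -0.0]
ft_force: [0.1, -0.3, 0.4]
grip_width: 1.001
grip_force: 0.0
```

```bash
python3 - <<'E'
from bench import *
from h import *
import cv2
F=np.load("F.npy");print(inv(get_state()["position"],F))
cv2.imwrite("pics/scene2.png",cv2.resize(get_image("scene")[140:320,200:440],None,fx=3,fy=3,interpolation=cv2.INTER_CUBIC))
E
```

```text
[[-0.03131874  0.02522653  0.11723429]]
```

View pics/scene2.png

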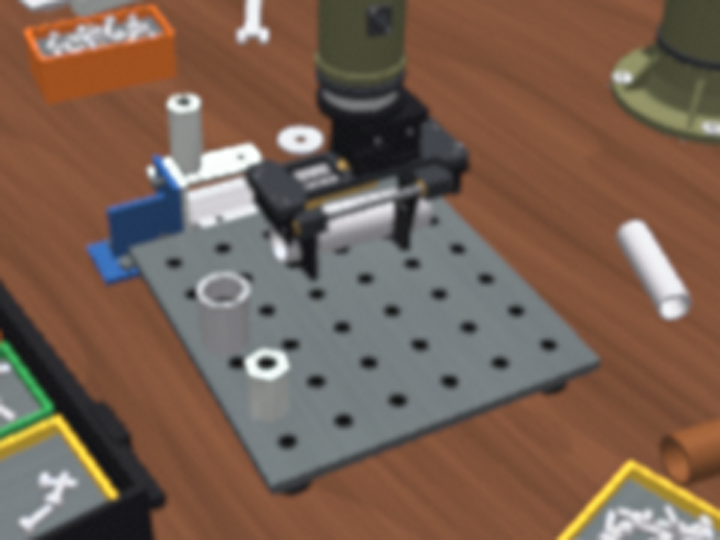

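The stub is rolling just ahead of the fingers and is aligned (far face at crop (283,248)). I'll keep going and slow down near the groove.

>>> send_rows(
  rows=[
    {"hand": 87,"x": -0.8,"y": -5,"z": 0,"roll": 0},
    {"hand": 87,"x": -0.8,"y": -5,"z": 0,"roll": 0},
    {"hand": 87,"x": -0.8,"y": -5,"z": 0,"roll": 0},
    {"hand": 87,"x": -0.8,"y": -5,"z": 0,"roll": 0},
    {"hand": 87,"x": -0.8,"y": -5,"z": 0,"roll": 0},
    {"hand": 87,"x": -0.8,"y": -5,"z": 0,"roll": 0},
    {"hand": 87,"x": -0.8,"y": -5,"z": 0,"roll": 0},
    {"hand": 87,"x": -0.8,"y": -5,"z": 0,"roll": 0},
    {"hand": 87,"x": -0.8,"y": -5,"z": 0,"roll": 0},
    {"hand": 87,"x": -0.8,"y": -5,"z": 0,"roll": 0},
  ],
)

```text
time: 7.2
position: [0.5615, 0.0105, 0.1173]
tool_rot: [2.379, 2.052, 0.0]
ft_force: [-0.5, 0.2, 0.0]
grip_width: 0.999
grip_force: 0.1
```

>>> send_rows(
  rows=[
    {"hand": 87,"x": -0.6,"y": -4,"z": 0,"roll": 0},
    {"hand": 87,"x": -0.6,"y": -4,"z": 0,"roll": 0},
    {"hand": 87,"x": -0.6,"y": -4,"z": 0,"roll": 0},
    {"hand": 87,"x": -0.6,"y": -4,"z": 0,"roll": 0},
    {"hand": 87,"x": -0.6,"y": -4,"z": 0,"roll": 0},
    {"hand": 87,"x": -0.6,"y": -4,"z": 0,"roll": 0},
    {"hand": 87,"x": -0.6,"y": -4,"z": 0,"roll": 0},
    {"hand": 87,"x": -0.5,"y": -3,"z": 0,"roll": 0},
    {"hand": 87,"x": -0.5,"y": -3,"z": 0,"roll": 0},
    {"hand": 87,"x": -0.5,"y": -3,"z": 0,"roll": 0},
  ],
)

```text
time: 8.2
position: [0.5559, -0.0262, 0.1173]
tool_rot: [2.379, 2.052, 0.0]
ft_force: [0.7, -0.2, -0.2]
grip_width: 0.998
grip_force: 0.2
```

>>> send_rows(
  rows=[
    {"hand": 87,"x": -0.5,"y": -3,"z": 0,"roll": 0},
    {"hand": 87,"x": -0.5,"y": -3,"z": 0,"roll": 0},
    {"hand": 87,"x": -0.5,"y": -3,"z": 0,"roll": 0},
    {"hand": 87,"x": -0.5,"y": -3,"z": 0,"roll": 0},
    {"hand": 87,"x": -0.5,"y": -3,"z": 0,"roll": 0},
    {"hand": 87,"x": -0.3,"y": -2,"z": 0,"roll": 0},
    {"hand": 87,"x": 0,"y": 0,"z": 0,"roll": 0},
    {"hand": 87,"x": 0,"y": 0,"z": 0,"roll": 0},
    {"hand": 87,"x": 0,"y": 0,"z": 0,"roll": 0},
    {"hand": 87,"x": 0,"y": 0,"z": 0,"roll": 0},
  ],
)

```text
time: 9.2
position: [0.5531, -0.0428, 0.1173]
tool_rot: [2.379, 2.052, 0.0]
ft_force: [-0.1, -0.0, -0.0]
grip_width: 1.001
grip_force: 0.0
```

```bash
python3 - <<'E'
from bench import *
from h import *
import cv2
F=np.load("F.npy");print(inv(get_state()["position"],F))
cv2.imwrite("pics/scene3.png",cv2.resize(get_image("scene")[140:290,225:425],None,fx=4,fy=4,interpolation=cv2.INTER_CUBIC))
E
```

```text
[[-0.03220865 -0.07915165  0.11727911]]
```

View pics/scene3.png

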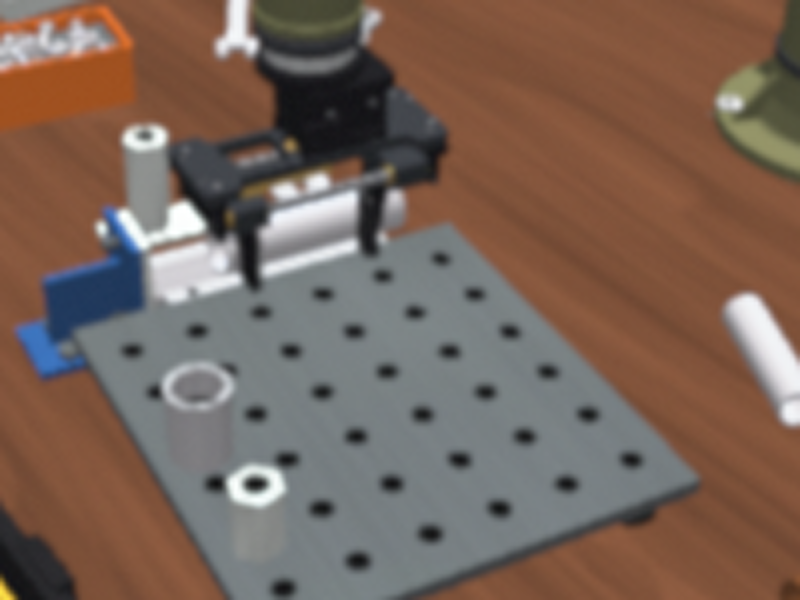

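The stub appears to have dropped into the groove (far end at crop (222,250), near end at (395,210)). I'll back off, raise the arm, turn 90°, narrow the hand and check with the top view.

>>> send_rows(
  rows=[
    {"hand": 87,"x": 1.5,"y": 10,"z": 0,"roll": 0},
    {"hand": 87,"x": 0,"y": 0,"z": 30,"roll": 0},
    {"hand": 87,"x": 0,"y": 0,"z": 35,"roll": 0},
    {"hand": 10,"x": -14,"y": -5,"z": 0,"roll": 8.5},
    {"hand": 10,"x": -14,"y": -5,"z": 0,"roll": 8.5},
    {"hand": 10,"x": -14,"y": -5,"z": 0,"roll": 8.5},
    {"hand": 10,"x": -14,"y": -5,"z": 0,"roll": 8.5},
    {"hand": 10,"x": -14,"y": -5,"z": 0,"roll": 8.5},
    {"hand": 10,"x": -14,"y": -5,"z": 0,"roll": 8.5},
    {"hand": 10,"x": -14,"y": -5,"z": 0,"roll": 8.5},
  ],
)

```text
time: 10.25
position: [0.4562, -0.0673, 0.1823]
tool_rot: [1.037, 2.965, 0.0]
ft_force: [-1.0, -0.5, 0.1]
grip_width: 0.447
grip_force: 0.0
```

>>> send_rows(
  rows=[
    {"hand": 10,"x": -14,"y": -5,"z": 0,"roll": 8.5},
    {"hand": 10,"x": -3,"y": 0,"z": 0,"roll": 8.5},
    {"hand": 10,"x": 0,"y": 0,"z": 0,"roll": 8.5},
    {"hand": 10,"x": 0,"y": 0,"z": 0,"roll": 5},
    {"hand": 10,"x": 0,"y": 0,"z": 0,"roll": 0},
  ],
)

```text
time: 10.75
position: [0.4397, -0.0723, 0.1824]
tool_rot: [0.23, 3.133, -0.0]
ft_force: [-0.2, -0.0, -0.2]
grip_width: 0.124
grip_force: 0.0
```

```bash
python3 - <<'E'
from bench import *
from h import *
import cv2
F=np.load("F.npy");s=get_state();print(inv(s["position"],F),s["joint_positions"])
a=get_image("top")[122:222,292:412];b=get_image("scene")[160:260,245:365]
cv2.imwrite("pics/both4.png",cv2.resize(np.vstack([a,b]),None,fx=3,fy=3,interpolation=cv2.INTER_CUBIC))
for z in(.05,.0592):
  P=fix([(.039,-.125,z),(-.111,-.125,z),(-.111,-.107,z)],F);print(z,((proj("top",P)-[292,122]+.5)*3-.5).round(),((proj("scene",P)-[245,60]+.5)*3-.5).round())
E
```

```text
[[-0.13995712 -0.12512701  0.18237945]] [ 8.46828517e-01 -6.85795063e-04 -7.34319385e-01  2.04910392e+00
 -4.55225307e-04  1.09268472e+00  1.53720274e+00]
0.05 [[202. 106.]
 [176. 265.]
 [157. 262.]] [[ 89. 432.]
 [222. 394.]
 [230. 403.]]
0.0592 [[203. 104.]
 [177. 264.]
 [157. 261.]] [[ 89. 424.]
 [222. 387.]
 [230. 396.]]
```

View pics/both4.png

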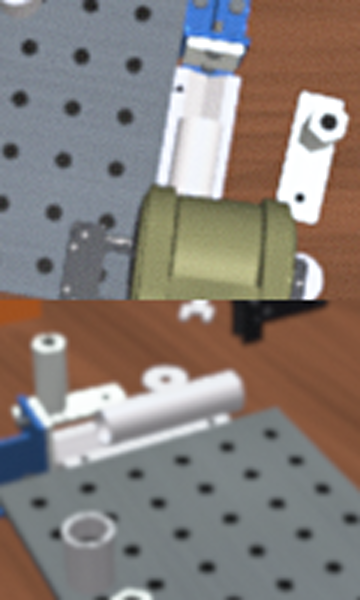

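The scene view shows the stub lying in the groove. Its far face is at crop (105,422) and its near end at about (235,393), so the near end is at fixture x≈-0.125. I'll back off another 12 mm for clearance, descend, then push gently.

>>> send_rows(
  rows=[
    {"hand": 10,"x": -6,"y": 1,"z": 0,"roll": 0},
    {"hand": 10,"x": -6,"y": 1,"z": 0,"roll": 0},
    {"hand": 10,"x": 0,"y": 0,"z": -20,"roll": 0},
    {"hand": 10,"x": 0,"y": 0,"z": -20,"roll": 0},
    {"hand": 10,"x": 0,"y": 0,"z": -15,"roll": 0},
    {"hand": 10,"x": 0,"y": 0,"z": -10,"roll": 0},
    {"hand": 10,"x": 0,"y": 0,"z": 0,"roll": 0},
    {"hand": 10,"x": 0,"y": 0,"z": 0,"roll": 0},
  ],
)

```text
time: 11.65
position: [0.4277, -0.071, 0.1176]
tool_rot: [0.232, 3.133, 0.0]
ft_force: [0.8, 0.7, -0.8]
grip_width: 0.117
grip_force: 0.0
```

```bash
python3 - <<'E'
from h import *
F=np.load("F.npy");print(inv(get_state()["position"],F))
E
```

```text
[[-0.15203183 -0.1256491   0.11762184]]
```

>>> send_rows(
  rows=[
    {"hand": 10,"x": 3,"y": -0.45,"z": 0,"roll": 0},
    {"hand": 10,"x": 3,"y": -0.45,"z": 0,"roll": 0},
    {"hand": 10,"x": 3,"y": -0.45,"z": 0,"roll": 0},
    {"hand": 10,"x": 3,"y": -0.45,"z": 0,"roll": 0},
    {"hand": 10,"x": 3,"y": -0.45,"z": 0,"roll": 0},
    {"hand": 10,"x": 3,"y": -0.45,"z": 0,"roll": 0},
    {"hand": 10,"x": 3,"y": -0.45,"z": 0,"roll": 0},
    {"hand": 10,"x": 3,"y": -0.45,"z": 0,"roll": 0},
    {"hand": 10,"x": 3,"y": -0.45,"z": 0,"roll": 0},
    {"hand": 10,"x": 3,"y": -0.45,"z": 0,"roll": 0},
  ],
)

```text
time: 12.65
position: [0.4577, -0.0756, 0.1172]
tool_rot: [-0.231, -3.133, -0.0]
ft_force: [-0.8, -0.5, -0.2]
grip_width: 0.117
grip_force: 0.7
```

>>> send_rows(
  rows=[
    {"hand": 10,"x": 3,"y": -0.45,"z": 0,"roll": 0},
    {"hand": 10,"x": 3,"y": -0.45,"z": 0,"roll": 0},
    {"hand": 10,"x": 3,"y": -0.45,"z": 0,"roll": 0},
    {"hand": 10,"x": 3,"y": -0.45,"z": 0,"roll": 0},
    {"hand": 10,"x": 3,"y": -0.45,"z": 0,"roll": 0},
    {"hand": 10,"x": 3,"y": -0.45,"z": 0,"roll": 0},
    {"hand": 10,"x": 3,"y": -0.45,"z": 0,"roll": 0},
    {"hand": 10,"x": 3,"y": -0.45,"z": 0,"roll": 0},
    {"hand": 10,"x": 3,"y": -0.45,"z": 0,"roll": 0},
    {"hand": 10,"x": 3,"y": -0.45,"z": 0,"roll": 0},
  ],
)

```text
time: 13.65
position: [0.4878, -0.0801, 0.1173]
tool_rot: [0.231, 3.133, 0.0]
ft_force: [-1.0, -0.1, -0.2]
grip_width: 0.115
grip_force: 0.7
```

>>> send_rows(
  rows=[
    {"hand": 10,"x": 1.5,"y": -0.2,"z": 0,"roll": 0},
    {"hand": 10,"x": 1.5,"y": -0.2,"z": 0,"roll": 0},
    {"hand": 10,"x": 1,"y": -0.15,"z": 0,"roll": 0},
    {"hand": 10,"x": 1,"y": -0.15,"z": 0,"roll": 0},
    {"hand": 10,"x": 1,"y": -0.15,"z": 0,"roll": 0},
    {"hand": 10,"x": 1,"y": -0.15,"z": 0,"roll": 0},
  ],
)

```text
time: 14.25
position: [0.4947, -0.081, 0.1173]
tool_rot: [0.231, 3.133, 0.0]
ft_force: [-1.1, 0.3, 0.4]
grip_width: 0.116
grip_force: 0.7
```

```bash
python3 - <<'E'
from h import *
import cv2
F=np.load("F.npy");s=get_state();print(inv(s["position"],F),s["ft_force"])
b=get_image("scene")[160:260,225:385]
cv2.imwrite("pics/s5.png",cv2.resize(b,None,fx=5,fy=5,interpolation=cv2.INTER_CUBIC))
E
```

```text
[[-0.08429684 -0.12562391  0.11733791]] [-1.09619455  0.33784921  0.4103702 ]
```

View pics/s5.png

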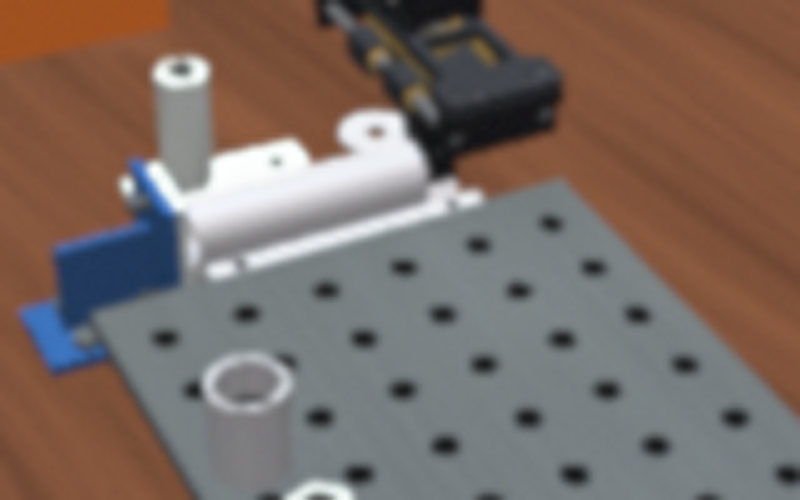

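The stub is in the groove with the fingers against its near end (crop (430,175)). Its far end at (192,235) is a few millimetres from the foot plate. I'll carry on in small steps until the force rises.

>>> send_rows(
  rows=[
    {"hand": 10,"x": 1,"y": -0.15,"z": 0,"roll": 0},
    {"hand": 10,"x": 1,"y": -0.15,"z": 0,"roll": 0},
    {"hand": 10,"x": 1,"y": -0.15,"z": 0,"roll": 0},
    {"hand": 10,"x": 1,"y": -0.15,"z": 0,"roll": 0},
  ],
)

```text
time: 14.7
position: [0.4987, -0.0816, 0.1173]
tool_rot: [0.231, 3.133, 0.0]
ft_force: [-0.8, -0.2, 0.2]
grip_width: 0.115
grip_force: 0.7
```

>>> send_rows(
  rows=[
    {"hand": 10,"x": 1,"y": -0.15,"z": 0,"roll": 0},
    {"hand": 10,"x": 1,"y": -0.15,"z": 0,"roll": 0},
    {"hand": 10,"x": 1,"y": -0.15,"z": 0,"roll": 0},
  ],
)

```text
time: 15.0
position: [0.5009, -0.082, 0.1171]
tool_rot: [-0.231, -3.131, -0.0]
ft_force: [-4.5, 1.6, 1.1]
grip_width: 0.116
grip_force: 2.5
```

>>> send_rows(
  rows=[
    {"hand": 10,"x": 0.5,"y": -0.1,"z": 0,"roll": 0},
    {"hand": 10,"x": 0,"y": 0,"z": 0,"roll": 0},
    {"hand": 10,"x": 0,"y": 0,"z": 0,"roll": 0},
  ],
)

```text
time: 15.3
position: [0.501, -0.082, 0.1169]
tool_rot: [-0.231, -3.13, -0.0]
ft_force: [-5.5, 1.2, 2.6]
grip_width: 0.114
grip_force: 2.5
```

>>> send_rows(
  rows=[
    {"hand": 10,"x": -2,"y": 0.3,"z": 0,"roll": 0},
    {"hand": 10,"x": -10,"y": 1.5,"z": 0,"roll": 0},
    {"hand": 10,"x": -20,"y": 3,"z": 0,"roll": 0},
    {"hand": 10,"x": -10,"y": 1.5,"z": 0,"roll": 0},
    {"hand": 10,"x": 0,"y": 0,"z": 30,"roll": 0},
    {"hand": 10,"x": 0,"y": 0,"z": 40,"roll": 0},
    {"hand": 10,"x": 0,"y": -50,"z": 40,"roll": 0},
    {"hand": 10,"x": 0,"y": -50,"z": 0,"roll": 0},
    {"hand": 10,"x": 0,"y": -50,"z": 0,"roll": 0},
    {"hand": 10,"x": 0,"y": -50,"z": 0,"roll": 0},
  ],
)

```text
time: 16.3
position: [0.4602, -0.267, 0.2196]
tool_rot: [0.231, 3.131, -0.003]
ft_force: [0.4, -0.1, 0.9]
grip_width: 0.113
grip_force: 0.0
```

>>> send_rows(
  rows=[
    {"hand": 10,"x": 0,"y": -40,"z": 0,"roll": 0},
    {"hand": 10,"x": 0,"y": 0,"z": 0,"roll": 0},
  ],
)

```text
time: 16.5
position: [0.4581, -0.3122, 0.2184]
tool_rot: [0.246, 3.131, -0.004]
ft_force: [0.3, -0.3, 0.5]
grip_width: 0.116
grip_force: 0.0
```

```bash
python3 - <<'E'
from h import *
import cv2
F=np.load("F.npy")
a=get_image("top")[120:200,300:400];b=get_image("scene")[170:250,230:330]
cv2.imwrite("pics/b6.png",cv2.resize(np.hstack([a,b]),None,fx=4,fy=4,interpolation=cv2.INTER_CUBIC))
for x in(.085,-.065):
  P=fix([(x,-.125,.071),(x,-.125,.05)],F);print(x,((proj("top",P)-[300,120]+.5)*4-.5).round(),((proj("scene",P)-[130,170]+.5)*4-.5).round())
E
```

```text
0.085 [[251.  79.]
 [249.  85.]] [[519. 129.]
 [521. 152.]]
-0.065 [[216. 293.]
 [214. 296.]] [[704.  78.]
 [704. 101.]]
```

View pics/b6.png

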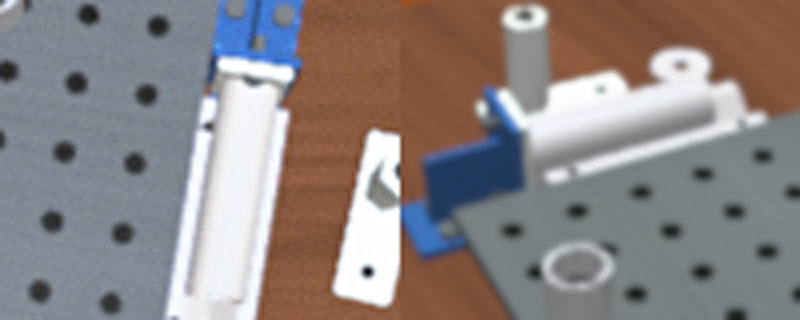

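Visually the stub butts against the foot plate. I'll check numerically, using intensity profiles along the groove axis in both views.

```bash
python3 - <<'E'
from h import *
import cv2
F=np.load("F.npy")
for n in("top","scene"):
    g=cv2.cvtColor(get_image(n),cv2.COLOR_BGR2GRAY).astype(np.float32)
    for z,y,r in((.0712,-.125,((-.082,-.052),(.07,.1))),(.0650,-.110,((-.082,-.052),(.07,.1)))):
        for lo,hi in r:
            xs=np.arange(lo,hi+.001,.002);q=proj(n,fix(np.c_[xs,0*xs+y,0*xs+z],F)).astype(np.float32)
            print(n,y,lo,cv2.remap(g,q[:,0],q[:,1],cv2.INTER_LINEAR).ravel().astype(int).tolist())
E
```

```text
top -0.125 -0.082 [218, 217, 216, 214, 214, 220, 231, 241, 240, 242, 243, 243, 244, 245, 244, 243]
top -0.125 0.07 [246, 247, 247, 247, 226, 173, 118, 111, 147, 215, 246, 255, 255, 211, 162, 112]
top -0.11 -0.082 [236, 236, 236, 235, 236, 234, 229, 216, 209, 205, 208, 209, 208, 207, 206, 209]
top -0.11 0.07 [208, 209, 208, 206, 207, 204, 196, 173, 170, 191, 240, 252, 255, 252, 209, 159]
scene -0.125 -0.082 [87, 85, 84, 87, 92, 107, 123, 156, 187, 217, 231, 237, 238, 239, 239, 239]
scene -0.125 0.07 [243, 242, 239, 235, 231, 225, 210, 185, 153, 119, 95, 78, 65, 56, 55, 56]
scene -0.11 -0.082 [223, 232, 233, 232, 231, 230, 230, 230, 226, 220, 214, 211, 209, 208, 209, 209]
scene -0.11 0.07 [209, 210, 210, 210, 205, 195, 175, 154, 134, 110, 86, 65, 57, 54, 54, 53]
```

```bash
python3 - <<'E'
from h import *
F=np.load("F.npy");c=get_calibration("wrist");s=get_state()
print(c["mtx"].round(1).tolist(),(c["world_from_camera"][:3,3]-s["position"]).round(4),c["world_from_camera"].round(3).tolist(),s["position"],fix((.08,-.125,.07),F))
E
```

```text
[[281.9, 0.0, 322.7], [0.0, 281.9, 200.4], [0.0, 0.0, 1.0]] [-0.0755  0.0108  0.0935] [[0.145, 0.95, 0.277, 0.385], [0.989, -0.139, -0.039, -0.293], [0.002, 0.28, -0.96, 0.312], [0.0, 0.0, 0.0, 1.0]] [ 0.46055343 -0.30336494  0.21862446] [[ 0.65722685 -0.10489581  0.07      ]]
```

>>> send_rows(
  rows=[
    {"hand": 10,"x": 34,"y": 24,"z": 0,"roll": 0},
    {"hand": 10,"x": 34,"y": 24,"z": 0,"roll": 0},
    {"hand": 10,"x": 34,"y": 24,"z": 0,"roll": 0},
    {"hand": 10,"x": 34,"y": 24,"z": 0,"roll": 0},
    {"hand": 10,"x": 34,"y": 24,"z": 0,"roll": 0},
    {"hand": 10,"x": 34,"y": 24,"z": 0,"roll": 0},
    {"hand": 10,"x": 34,"y": 24,"z": 0,"roll": 0},
    {"hand": 10,"x": 34,"y": 24,"z": -10,"roll": 0},
    {"hand": 10,"x": 0,"y": 0,"z": 0,"roll": 0},
    {"hand": 10,"x": 0,"y": 0,"z": 0,"roll": 0},
  ],
)

```text
time: 17.7
position: [0.7321, -0.1092, 0.2079]
tool_rot: [-0.223, -3.132, -0.002]
ft_force: [0.3, -1.0, 0.3]
grip_width: 0.114
grip_force: 0.0
```

```bash
python3 - <<'E'
from h import *
import cv2
F=np.load("F.npy");C["wrist"]=get_calibration("wrist");s=get_state();print(s["position"],C["wrist"]["world_from_camera"][:3,3])
im=get_image("wrist");cv2.imwrite("pics/w7.png",im);g=cv2.cvtColor(im,cv2.COLOR_BGR2GRAY).astype(np.float32)
for z,y in((.0712,-.125),(.069,-.115),(.069,-.135),(.065,-.11)):
    xs=np.arange(-.074,-.0559,.001)
    for xs in(xs,np.arange(.074,.1,.001)):
        q=proj("wrist",fix(np.c_[xs,0*xs+y,0*xs+z],F)).astype(np.float32)
        print(y,q[0].round(),q[-1].round(),cv2.remap(g,q[:,0],q[:,1],cv2.INTER_LINEAR).ravel().astype(int).tolist())
E
```

```text
[ 0.73211383 -0.10923642  0.20790058] [ 0.65672288 -0.09876737  0.30155696]
-0.125 [ 314. -132.] [314. -96.] [0, 0, 0, 0, 0, 0, 0, 0, 0, 0, 0, 0, 0, 0, 0, 0, 0, 0, 0]
-0.125 [314. 113.] [314. 146.] [244, 244, 244, 244, 220, 125, 124, 122, 119, 126, 241, 252, 252, 253, 253, 253, 253, 252, 192, 94, 119, 119, 119, 119, 119, 118, 116]
-0.115 [ 330. -128.] [329. -93.] [0, 0, 0, 0, 0, 0, 0, 0, 0, 0, 0, 0, 0, 0, 0, 0, 0, 0, 0]
-0.115 [327. 113.] [327. 146.] [224, 225, 225, 224, 224, 224, 224, 225, 224, 206, 236, 252, 252, 252, 253, 253, 253, 253, 208, 96, 118, 119, 119, 119, 119, 119, 119]
-0.135 [ 299. -129.] [299. -94.] [0, 0, 0, 0, 0, 0, 0, 0, 0, 0, 0, 0, 0, 0, 0, 0, 0, 0, 0]
-0.135 [302. 113.] [302. 146.] [241, 241, 241, 241, 241, 241, 241, 241, 242, 209, 235, 253, 252, 251, 251, 250, 251, 251, 235, 87, 116, 118, 118, 118, 117, 116, 114]
-0.11 [ 337. -123.] [337. -89.] [0, 0, 0, 0, 0, 0, 0, 0, 0, 0, 0, 0, 0, 0, 0, 0, 0, 0, 0]
-0.11 [333. 113.] [333. 146.] [191, 191, 191, 191, 192, 191, 191, 190, 190, 183, 222, 252, 252, 252, 252, 252, 252, 252, 248, 96, 119, 121, 120, 119, 120, 120, 120]
```

In the wrist view, the stub runs up to the foot plate along all three off-centre lines. Any gap there is under about 1 mm, and the dark spot on the centre line is a mark on the stub's end. I'm handing the job in.

```bash
python3 -c "
from bench import *
print(close_job())"
```

```text
the job is handed in; nothing more can be done
None
```

The stub was rolled across the plate into the V-block and pushed up to the foot plate (gap under about 1 mm in the wrist view), and the job is handed in with the arm clear; no verdict was returned.

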